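# Shut the kit drawer and hold the bag clip gaping around its card

## Task

Push the open kit drawer fully home until it seats in its detent. Then pick the bag clip up off the bench by its two thumb tabs, squeezing it wide open against its spring, and bring it level to the card that stands on the drawer front, so that the card's free upright edge (the one not held by the post) reaches well in between the gaping jaws, at about half the card's height, with the card standing clear of both jaws and of the clip's pivot. Finish while holding it there, squeezed open in the gripper and carried by nothing else, the drawer still home; leave everything else where it stands.

Things in the scene. Friction and masses are not known exactly. Their poses are not given: they have to be found in the camera images.
- cabinet: low white drawer unit fixed to the bench, 220 mm deep (x) x 260 mm wide (y) x 88 mm high; origin under its centre; its -x face (towards the robot) is the front that the drawer's front closes against
- drawer (a joint): how far the drawer is pulled out along the cabinet's -x, in m: 0 = home against its stop, up to 0.13; slides with about 1 N of friction. A sprung catch resists with a few more newtons at about 13 to 6 mm, then draws the drawer home over the last 5 mm and keeps it there
- drawer_pull (a point): centre of the outer face of the drawer's pull, an aluminium block 70 wide, 20 high, 14 mm proud of the drawer's front; 55 mm above the bench, moves with the drawer; +x points into the cabinet (push direction). It lies 80 mm to the -y side of the card's free edge. The front, 260 mm wide, spans 12 to 85 mm above the bench
- card (a point): white rigid card upright on the drawer's front, moving with it: 3 thick (x), 100 wide (y), 100 mm tall (z, 88 to 188 mm above the bench). Origin: middle of its FREE upright edge, 138 mm above the bench; the card runs from there along +y to an aluminium post that holds its other edge. Axes parallel to the cabinet's, +x into the cabinet, z up. Open space beyond the free edge (-y)
- clip: black spring bag clip, loose, 60 g, on its side (z up), 34 high, 100 mm long. Origin midway between its thumb tabs where they are pinched, half-way up. +x runs to the jaw tips: tabs x -16 to 20, pivot (15 thick) x 35, tips x 83 mm. Over the tabs (along y): 50 mm shut (62 at the ends); fully squeezed 27, faces parallel; takes 6 to 11 N. Gape then 30 mm at the tips, 17 by the pivot
- clip_left (a joint): opening angle of each half of the clip, in rad: 0 = shut (as it lies), 0.32 = fully squeezed open, at its stop; both halves turn alike
- jar: bystander: closed amber glass jar with a steel lid, 60 mm across, about 85 mm tall; origin under its centre
- bowl: bystander: steel bowl, 130 mm across, 55 mm high; origin under its centre
- scraper: bystander: flat white plastic dough scraper, 110 x 96 mm, 10 mm high at its back; origin under its centre
- spoon: bystander: wooden-handled spoon lying on the bench; origin under it
- oil: bystander: green glass bottle, 48 mm across, 130 mm tall, standing at the back of the cabinet's top; origin under its centre
- tin: bystander: low round tin, 60 mm across, 50 mm tall, standing at the back of the cabinet's top; origin under its centre
- cup: bystander: clear plastic cup, 70 mm across, 70 mm tall; origin under its centre

How it is judged:
By the outcome, as a careful person would: the job done as asked, in the order asked, and still so for the second after the job is handed in, while the arm keeps its last pose, push and grip.
It also fails if it takes over 56 s, if anything falls off the work surface, if the arm or the gripper's body presses on something with over 40 N, if the wrist force passes 120 N, or if a joint passes its speed limit or range.

## Robot

A 6-joint arm with a two-finger parallel gripper is mounted at the origin on the work surface. World frame = base frame: x ahead of the robot, y to its left, z up, the work surface at z = 0. Lengths are in m, angles in rad, forces in N, time in s.
With the tool pointing down it reaches from about 0.35 to 0.975 m from the base axis. Payload 4.9 kg.
Tool frame: the origin (TCP) lies midway between the tips of the shut fingers; the grasp point (between the pads) lies manip.grip_depth behind it (manip.grip_depth is the distance from the TCP to the grasp point, in m); z points along the fingers, x is the direction in which the jaws open and shut, and the axes are right-handed (so a half turn about z gives the same grasp; the last joint's range is limited). The gripper opens to 85 mm and grips with 20 to 120 N. Pads are 22 mm wide; open, the fingers measure 114 mm over their backs; the gripper's body (76 mm by 85 mm) begins 54 mm behind the grasp point. The pads swing forward as they close: fully open they stand 13 mm farther back than shut.
Start: joints at [-1.364, 0.053, 1.613, -0, 1.476, -0.119], TCP at [0.2, -0.592, 0.231] pointing down, gripper open.
Joint ranges: [-3.01, 3.01], [-1.01, 2.22], [0.06, 2.58], [-1.02, 4.17], [0.09, 2.62], [-3.14, 3.14]. Speed limits (rad/s): [2.57, 2.57, 3.14, 3.14, 3.14, 3.14].

## Interface

Orientations are given as a unit quaternion [w, x, y, z].
In Python, from plant import state, grab_frame, ticket, manip gives the robot as it stands.
- The arm moves only by the tool carry_out, never from a script. Its argument "moves" is a list that holds one entry, the list of rows, each a list of 7 numbers: the turn, a rotation vector about the tool's x, y, z each as a share of 5 degrees, from -1 to 1, then the shift along the tool's x, y, z each as a share of 0.04 m, from -1 to 1, then the gripper command: -1 is shut, 1 is fully open, values between are in proportion. A call has 1 to 8 rows; each row shifts and turns the commanded pose from where the row before left it, along the tool's axes as they then stand; what a row does not reach is not made up. A row lasts 1/12 s, in which the tool goes at most 41.7 mm and 7.16 degrees, less where a joint would pass 70% of its speed; a pose out of reach is approached as far as the arm can. A call with a number of a shift or a turn outside -1 to 1 is refused whole. A call with a gripper value outside its range is refused whole. The fingers move at their own pace and stop on an object; the grip force is fixed at half the most. Time passes only in rows, so rows that do not move let the fingers close. It gives the time, the measured TCP pose, the force and the opening at its end, in the units of the state.
- state(): the state, without advancing time (a new reading comes with each control period).
- grab_frame(name): name is "side" or "top"; returns a dict with "frame" (420x560x3 uint8, red, green, blue), "z_map" (420x560 float32, m along the optical axis (not along the pixel's ray), 0 where there is no reading), "K" (3x3 intrinsics, pixels), "world_from_camera" (4x4, takes a point from camera to world coordinates). Camera axes: x right, y down, z forward; pixel columns grow to the right and rows downward; lengths in m; the calibration is good to about 2 mm. A picture is of the moment at which its call begins.
- ticket.job_done(): hands the job in, once; it reports no verdict.
The state is a dict: "time": time; "joint_pos": joint angles; "joint_vel": joint speeds; "joint_efforts": joint torques, N m; "tool_pos": TCP position; "tool_rot": TCP orientation; "contact_force": force on the tool from outside, world axes, zero at the start; "ft_torque": the same for the moment, N m; "gripper_width": opening from 0.0 (shut) to 1.0 (fully open).
Only numpy, scipy, OpenCV 4.12 (cv2) and the standard library are available. Lean on these libraries where they do the work, as an engineer would, in place of code of your own. Each camera call takes 0.05 s, during which the arm holds its last target.

## Working session

There is one attempt and no reset: what is moved stays moved. The work goes in short steps, Python scripts to look and compute and a tool call to move; the robot and the scene stay as the last step left them, time stands still between calls to the robot, and variables do not carry over. Pictures are saved under pics/ and viewed, and the job is handed in when it is done.

Besides the shell and the picture viewer there is one more tool, called after "Emit:" by a JSON object that holds its "fn" and its "kwargs". carry_out: Moves the arm, as the interface text tells. Shift numbers are shares of 0.04 m and turn numbers shares of 5 degrees, none past 1 either way. Its arguments: {"type":"object","properties":{"moves":{"type":"array"}},"required":["moves"]}

```bash
ls; mkdir -p pics; cat > h.py <<'E'
import numpy as np, cv2
from plant import state, grab_frame, ticket, manip
def pts(f):
    z=f["z_map"];K=f["K"];h,w=z.shape
    u,v=np.meshgrid(np.arange(w),np.arange(h))
    P=np.stack([(u-K[0,2])/K[0,0]*z,(v-K[1,2])/K[1,1]*z,z,np.ones_like(z)],-1)
    return (P@f["world_from_camera"].T)[...,:3]
def grab(n,tag,crop=None,s=1):
    f=grab_frame(n);P=pts(f)
    np.savez(f'{tag}.npz',P=P,frame=f["frame"],z=f["z_map"],K=f["K"],T=f["world_from_camera"])
    save(f["frame"],tag,crop,s);return f,P
def save(im,tag,crop=None,s=1):
    if crop: im=im[crop[1]:crop[3],crop[0]:crop[2]]
    im=cv2.resize(im,None,fx=s,fy=s,interpolation=cv2.INTER_CUBIC)
    cv2.imwrite(f'pics/{tag}.png',im[...,::-1])
E
python3 - <<'E'
from h import *
print(state()); print(manip, getattr(manip,'grip_depth',None))
for n in("side","top"):
    f,P=grab(n,n+"0",s=1.4); print(n,f["K"],f["world_from_camera"])
E
```

```text
pics
{'time': 0.0, 'joint_pos': array([-1.36398654e+00,  5.33387718e-02,  1.61432322e+00, -1.23370493e-05,
        1.47602216e+00, -1.18985377e-01]), 'joint_vel': array([ 0.0007432 , -0.00056841,  0.00085403, -0.0001749 ,  0.00054205,
        0.00098267]), 'joint_efforts': array([ 1.56382477e-03, -3.93680656e+01, -3.70173240e+01, -1.27363428e-04,
        7.14629365e-03, -1.22418694e-06]), 'tool_pos': array([ 0.19991189, -0.59148803,  0.23005679]), 'tool_rot': array([-7.01754909e-04,  8.12422889e-01, -5.83067712e-01, -7.75351612e-04]), 'contact_force': array([-0.07793737, -0.39905441, -0.47901172]), 'ft_torque': array([ 0.03352915, -0.01240143,  0.00572096]), 'gripper_width': 0.9978100536848231}
<Robot object at 0x7f5bbbf5fe00> 0.0187
side [[492.17426364   0.         278.29039714]
 [  0.         492.17426364 206.48085349]
 [  0.           0.           1.        ]] [[-0.8127638  -0.42367808  0.39988984  0.02019812]
 [-0.58227651  0.61337696 -0.5335942   0.74171707]
 [-0.01921104 -0.66653251 -0.74522838  1.14102654]
 [ 0.          0.          0.          1.        ]]
top [[425.42520224   0.         280.42610342]
 [  0.         425.42520224 211.28724595]
 [  0.           0.           1.        ]] [[-0.01167829 -0.99462633  0.10286929  0.46080691]
 [-0.99991656  0.01104807 -0.00669408 -0.03162973]
 [ 0.0055216  -0.10293888 -0.99467236  1.30010936]
 [ 0.          0.          0.          1.        ]]
```

View pics/side0.png

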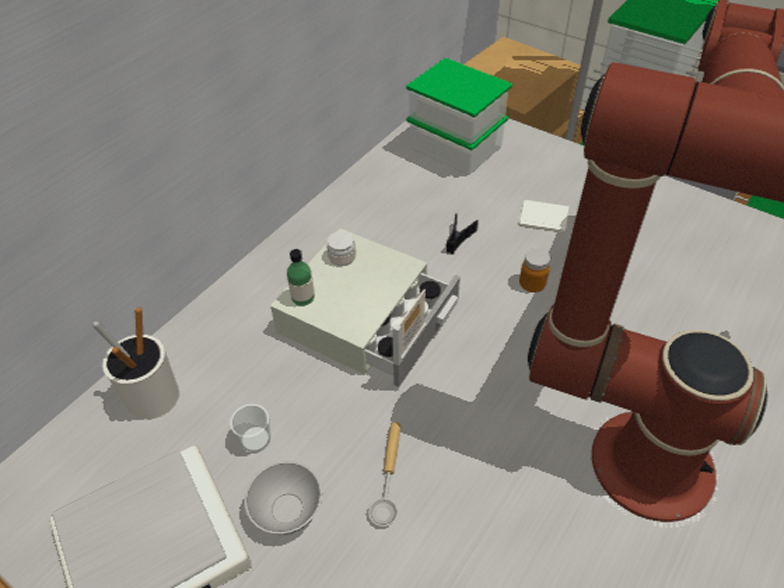

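View pics/top0.png

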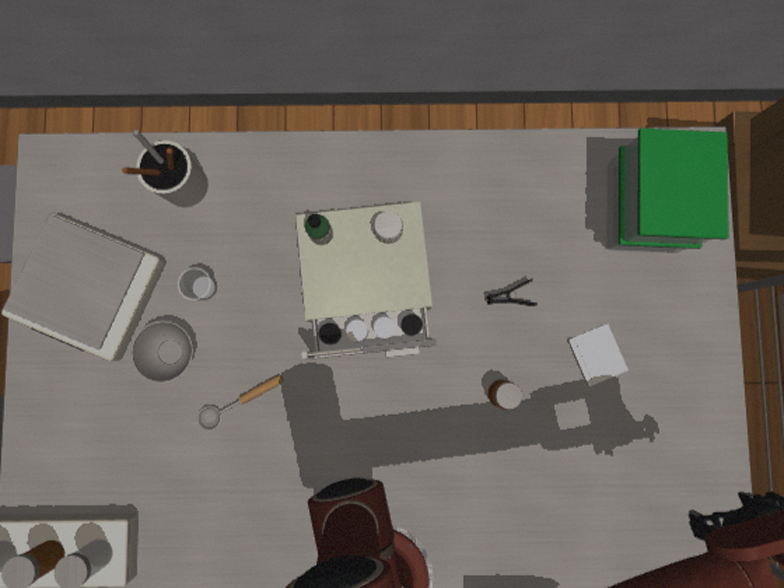

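The side view shows the open drawer with the card at about (405,320), and the clip at about (460,235). In the top view the clip's tabs open to the right (530,290), its tips are at about (486,297), and the pull is at about (403,351).

```bash
python3 - <<'E'
from h import *
d=np.load('top0.npz');P=d['P'];im=d['frame']
save(im,'clip_t',(330,180,400,235),10)
save(im,'cab_t',(200,135,325,265),5.5)
s=np.load('side0.npz');save(s['frame'],'cab_s',(240,180,340,290),5)
# clip pts
for D,box in((d,(335,185,395,230)),(s,(310,145,350,185))):
    Q=D['P'][box[1]:box[3],box[0]:box[2]].reshape(-1,3);z=Q[:,2]
    m=(z>.012)&(z<.06);Q=Q[m];print(len(Q),Q.min(0),Q.max(0),np.percentile(Q[:,2],[5,50,95]))
    c=Q[:,:2].mean(0);U,S,V=np.linalg.svd(Q[:,:2]-c,full_matrices=False);print(c,V[0],np.degrees(np.arctan2(V[0,1],V[0,0])))
    print(cv2.minAreaRect(Q[:,:2].astype(np.float32)))
# cabinet top
Q=P.reshape(-1,3);m=(abs(Q[:,2]-.088)<.006)&(Q[:,0]>.3)&(Q[:,0]<.8)&(abs(Q[:,1])<.3)
T=Q[m];print('cab',cv2.minAreaRect(T[:,:2].astype(np.float32)),T.min(0),T.max(0))
Q=s['P'].reshape(-1,3);m=(abs(Q[:,2]-.088)<.004)&(Q[:,0]>.3)&(Q[:,0]<.8)&(abs(Q[:,1])<.3)
T=Q[m];print('cab side',cv2.minAreaRect(T[:,:2].astype(np.float32)))
for D in(d,s):
    Q=D['P'].reshape(-1,3);m=(Q[:,2]>.1)&(Q[:,2]<.2)&(Q[:,0]>.3)&(Q[:,0]<.56)&(abs(Q[:,1])<.2)
    T=Q[m];print('card',len(T),cv2.minAreaRect(T[:,:2].astype(np.float32)),T.min(0),T.max(0))
E
```

```text
192 [ 0.56924503 -0.34678968  0.01215747] [ 0.62602143 -0.24508276  0.04363245] [0.01458234 0.03407889 0.0388879 ]
[ 0.58838309 -0.29251766] [-0.08329315  0.99652509] 94.77788170999611
((0.5923362970352173, -0.2945110499858856), (0.057104192674160004, 0.09901589155197144), 6.141998767852783)
214 [ 0.56865891 -0.34740664  0.01216214] [ 0.62602056 -0.24025248  0.03956454] [0.01399819 0.02980042 0.03720494]
[ 0.58483075 -0.28908098] [0.00226155 0.99999744] 89.87042286844161
((0.5888027548789978, -0.2910504639148712), (0.05687056854367256, 0.10399230569601059), 10.65191650390625)
cab ((0.5589550137519836, -0.06895419955253601), (0.44144704937934875, 0.41847294569015503), 5.5626912117004395) [ 0.35785214 -0.29663335  0.08204356] [0.78212965 0.16023614 0.09399326]
cab side ((0.5593922138214111, -0.06707212328910828), (0.44282403588294983, 0.42270737886428833), 5.3882317543029785)
card 99 ((0.47078919410705566, 0.07610370963811874), (0.010790287517011166, 0.10697761923074722), 2.572554349899292) [0.46340467 0.02291097 0.10062647] [0.47857968 0.12943503 0.19520359]
card 541 ((0.4697992503643036, 0.07773515582084656), (0.014998910948634148, 0.11464465409517288), 2.1974282264709473) [0.46041837 0.0207075  0.10007798] [0.4794551  0.13510758 0.19483422]
```

View pics/clip_t.png

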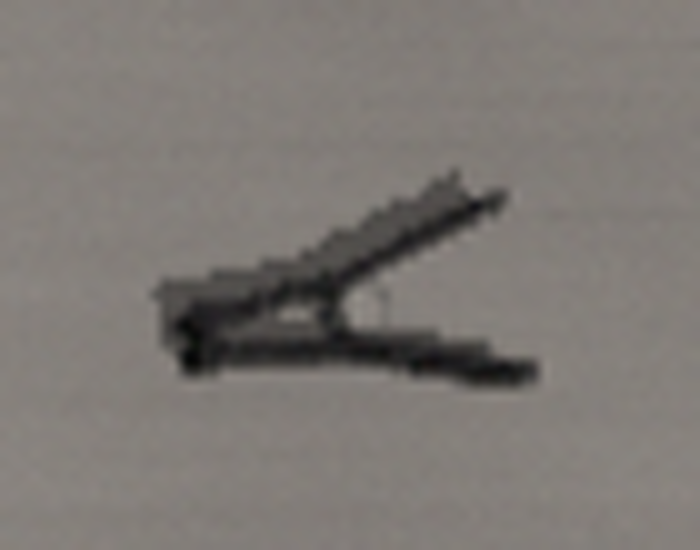

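View pics/cab_t.png

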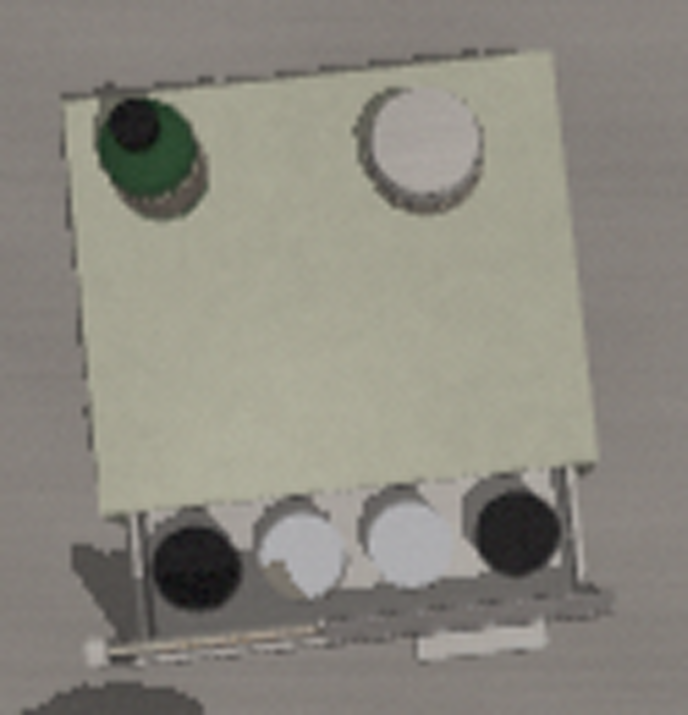

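View pics/cab_s.png

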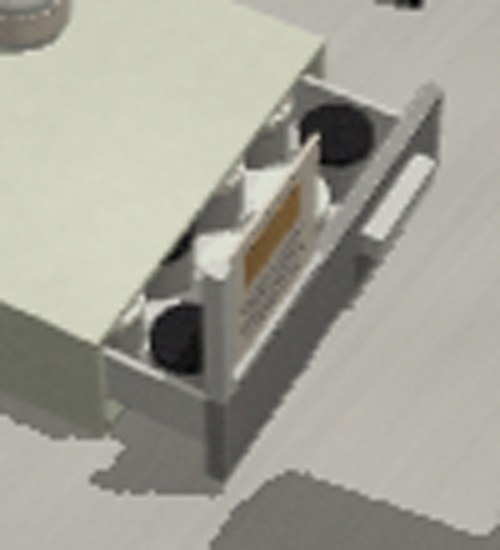

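```bash
python3 - <<'E'
from h import *
d=np.load('top0.npz');s=np.load('side0.npz')
def ray(D,u,v,z):
    K=D['K'];T=D['T'];r=T[:3,:3]@np.array([(u-K[0,2])/K[0,0],(v-K[1,2])/K[1,1],1]);o=T[:3,3]
    return (o+r*(z-o[2])/r[2])[:2]
c=[ray(d,200+a/5.5,135+b/5.5,.088) for a,b in((62,97),(552,52),(597,462),(100,512))]
for q in c:print(np.round(q,4))
c=np.array(c)
print('centre',c.mean(0),'yaws',[np.degrees(np.arctan2(*(v))) for v in ((c[0]-c[1]),(c[3]-c[2]))],[np.degrees(np.arctan2(v[1],v[0])) for v in (c[0]-c[3],c[1]-c[2])])
print('pull outer edge top z.065', [ray(d,200+a/5.5,135+b/5.5,.065) for a,b in((419,661),(548,647))])
print('card top free edge z.188',ray(d,200+322/5.5,135+628/5.5,.188), 'post end',ray(d,200+108/5.5,135+655/5.5,.188))
print('card side', ray(s,240+318/5,180+137/5,.188), ray(s,240+228/5,180+270/5,.188))
for D,box in((d,(335,185,395,230)),(s,(310,145,350,185))):
    Q=D['P'][box[1]:box[3],box[0]:box[2]].reshape(-1,3);Q=Q[(Q[:,2]>.026)&(Q[:,2]<.06)]
    # plot
    img=np.full((600,800,3),255,np.uint8)
    for p in Q: cv2.circle(img,(int((-.22-p[1])*5500),int((.64-p[0])*5500)),3,(0,0,0),-1)
    for k in range(8): # grid 20 mm
        cv2.line(img,(k*110,0),(k*110,599),(200,200,255),1);cv2.line(img,(0,k*110),(799,k*110),(200,200,255),1)
    cv2.imwrite('pics/clipmap%d.png'%(D is s),img)
    print(cv2.minAreaRect(Q[:,:2].astype(np.float32)))
# mask by darkness for top clip
for D,box in((d,(335,185,395,230)),(s,(310,145,350,185))):
    f=D['frame'][box[1]:box[3],box[0]:box[2]].astype(int).sum(-1);print(f.min(),np.percentile(f,[5,10,50]))
# neighbours: jar, drawer front yaw from points
for D in (d,s):
    Q=D['P'].reshape(-1,3)
    m=(Q[:,2]>.06)&(Q[:,2]<.1)&(Q[:,1]<-.2)&(Q[:,1]>-.4)&(Q[:,0]>.35)&(Q[:,0]<.55);print('jar',Q[m].mean(0),Q[m].min(0),Q[m].max(0))
E
```

```text
[0.7596 0.159 ]
[ 0.7812 -0.1001]
[ 0.5631 -0.1199]
[0.54   0.1382]
centre [0.66096116 0.0192693 ] yaws [np.float64(-4.771695335734581), np.float64(-5.115993202243782)] [np.float64(5.4061449407893045), np.float64(5.189921098823018)]
pull outer edge top z.065 [array([ 0.46125179, -0.02619766]), array([ 0.46777842, -0.09406217])]
card top free edge z.188 [0.47728047 0.01900495] post end [0.46574358 0.12017661]
card side [0.47576598 0.02465731] [0.46352118 0.12329955]
((0.5933862328529358, -0.29439443349838257), (0.05530380457639694, 0.0988488420844078), 5.960939884185791)
((0.5895578265190125, -0.2930023670196533), (0.05650707706809044, 0.09966471046209335), 10.414061546325684)
31 [144.9 232.  380. ]
24 [ 60.  104.9 527. ]
jar [ 0.3824821  -0.26876742  0.08411128] [ 0.35619078 -0.29730221  0.06002596] [ 0.40793723 -0.24314051  0.09189361]
jar [ 0.37915264 -0.26280454  0.07994059] [ 0.35401372 -0.29525157  0.0601497 ] [ 0.40832885 -0.23913643  0.0917984 ]
```

View pics/clipmap0.png

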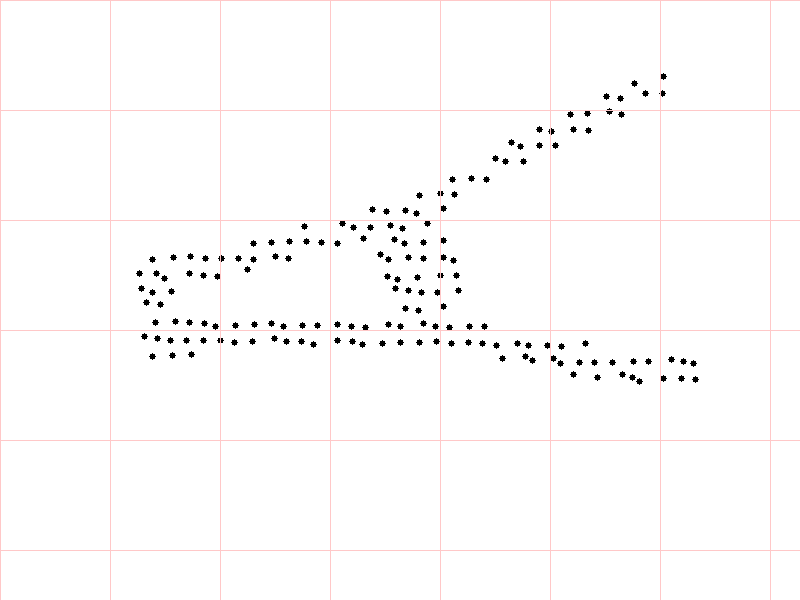

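View pics/clipmap1.png

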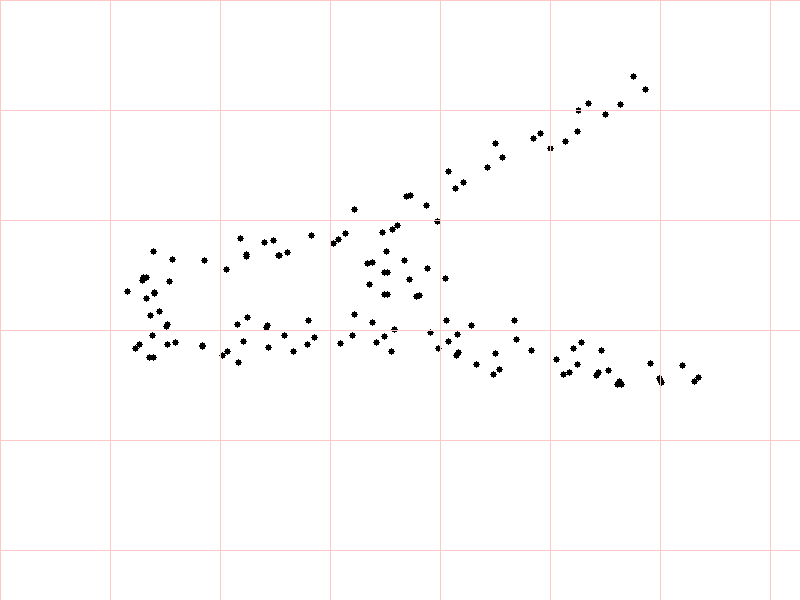

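The clip's tips are at (0.584, -0.246) and its tab ends average (0.599, -0.344), which puts its origin at about (0.596, -0.328) with its axis at 98.5°. The cabinet yaw is about 5.2°, the pull face is at (0.4645, -0.060) and the card's free edge is at about (0.477, 0.020). First I'll turn the tool to heading 5.2° with the gripper shut.

Emit:
{"fn": "carry_out", "kwargs": {"moves": [[[0,0,-1,0,0,0,-1],[0,0,-1,0,0,0,-1],[0,0,-1,0,0,0,-1],[0,0,-1,0,0,0,-1],[0,0,-1,0,0,0,-1],[0,0,-1,0,0,0,-1],[0,0,-1,0,0,0,-1],[0,0,-1,0,0,0,-1]]]}}

```text
time: 0.77
tool_pos: [0.2, -0.5917, 0.2305]
tool_rot: [-0.001, 0.963, -0.268, -0.0]
contact_force: [-0.0, -0.5, -0.2]
gripper_width: 0.004
```

Emit:
{"fn": "carry_out", "kwargs": {"moves": [[[0,0,-1,0,0,0,-1],[0,0,-1,0,0,0,-1],[0,0,-1,0,0,0,-1],[0,0,-1,0,0,0,-1],[0,0,-1,0,0,0,-1],[0,0,-1,0,0,0,-1],[0,0,-1,0,0,0,-1],[0,0,-0.3,0,0,0,-1]]]}}

```text
time: 1.43
tool_pos: [0.2, -0.5917, 0.2306]
tool_rot: [-0.001, 0.999, 0.047, -0.0]
contact_force: [0.1, -0.4, -0.1]
gripper_width: -0.003
```

```bash
cat >> h.py <<'E'
from scipy.spatial.transform import Rotation as R
def Rt():
    q=state()['tool_rot'];return R.from_quat([q[1],q[2],q[3],q[0]])
def heading():
    m=Rt().as_matrix();return np.degrees(np.arctan2(m[1,0],m[0,0]))
def need(tgt,hd=None):
    s=state();r=Rt();m=r.as_matrix();d=m.T@(np.array(tgt)-s['tool_pos'])
    print('t %.2f pos %s head %.2f grip %.3f F %s'%(s['time'],np.round(s['tool_pos'],4),heading(),s['gripper_width'],np.round(s['contact_force'],1)))
    print('shift rows units (tool xyz)',np.round(d/.04,2))
    if hd is not None:
        h=np.radians(hd);G=np.array([[np.cos(h),np.sin(h),0],[np.sin(h),-np.cos(h),0],[0,0,-1]]).T
        G=np.array([[np.cos(h),np.sin(h),0],[np.sin(h),-np.cos(h),0],[0,0,-1]])
        rv=R.from_matrix(m.T@G).as_rotvec();print('turn units',np.round(np.degrees(rv)/5,2))
E
python3 - <<'E'
from h import *
need((.38,-.075,.2),5.2)
E
```

```text
t 1.43 pos [ 0.2    -0.5917  0.2306] head 5.36 grip -0.003 F [ 0.1 -0.4 -0.1]
shift rows units (tool xyz) [  5.69 -12.44   0.78]
turn units [-0.01  0.    0.03]
```

Emit:
{"fn": "carry_out", "kwargs": {"moves": [[[0,0,0,0.44,-0.9,0,-1],[0,0,0,0.44,-0.9,0,-1],[0,0,0,0.44,-0.9,0,-1],[0,0,0,0.44,-0.9,0,-1],[0,0,0,0.44,-0.9,0,-1],[0,0,0,0.44,-0.9,0,-1],[0,0,0,0.44,-0.9,0,-1],[0,0,0,0.44,-0.9,0,-1]]]}}

```text
time: 2.1
tool_pos: [0.3143, -0.2906, 0.2308]
tool_rot: [-0.0, 0.999, 0.045, -0.0]
contact_force: [1.2, -0.4, -0.2]
gripper_width: -0.002
```

Emit:
{"fn": "carry_out", "kwargs": {"moves": [[[0,0,0,0.44,-0.9,0,-1],[0,0,0,0.44,-0.9,0,-1],[0,0,0,0.44,-0.9,0,-1],[0,0,0,0.44,-0.9,0,-1],[0,0,0,0.4,-0.9,0,-1],[0,0,0,0.2,-0.7,0,-1],[0,0,0,0,0,0,-1]]]}}

```text
time: 2.68
tool_pos: [0.3899, -0.0726, 0.2309]
tool_rot: [-0.001, 0.999, 0.049, 0.0]
contact_force: [-0.3, -0.7, -0.8]
gripper_width: 0.001
```

```bash
python3 - <<'E'
from h import *
need((.39,-.072,.04),5.2)
E
```

```text
t 2.68 pos [ 0.3899 -0.0726  0.2309] head 5.57 grip 0.001 F [-0.3 -0.7 -0.8]
shift rows units (tool xyz) [ 0.   -0.    4.77]
turn units [-0.02 -0.    0.07]
```

Emit:
{"fn": "carry_out", "kwargs": {"moves": [[[0,0,0,0,0,0.9,-1],[0,0,0,0,0,0.9,-1],[0,0,0,0,0,0.9,-1],[0,0,0,0,0,0.9,-1],[0,0,0.07,0,0,0.8,-1],[0,0,0,0,0,0.35,-1],[0,0,0,0,0,0,-1]]]}}

```text
time: 3.27
tool_pos: [0.3856, -0.0759, 0.0366]
tool_rot: [-0.002, 0.999, 0.042, -0.005]
contact_force: [-0.4, -0.3, 0.1]
gripper_width: 0.001
```

```bash
python3 - <<'E'
from h import *
# pull face when home
ax=np.array([np.cos(np.radians(5.2)),np.sin(np.radians(5.2))])
need((.39,-.072,.04),5.2)
f,P=grab("side","side1",(220,140,420,300),4)
E
```

```text
t 3.27 pos [ 0.3856 -0.0759  0.0366] head 4.78 grip 0.001 F [-0.4 -0.3  0.1]
shift rows units (tool xyz) [ 0.12 -0.09 -0.09]
turn units [-0.05  0.1  -0.08]
```

View pics/side1.png

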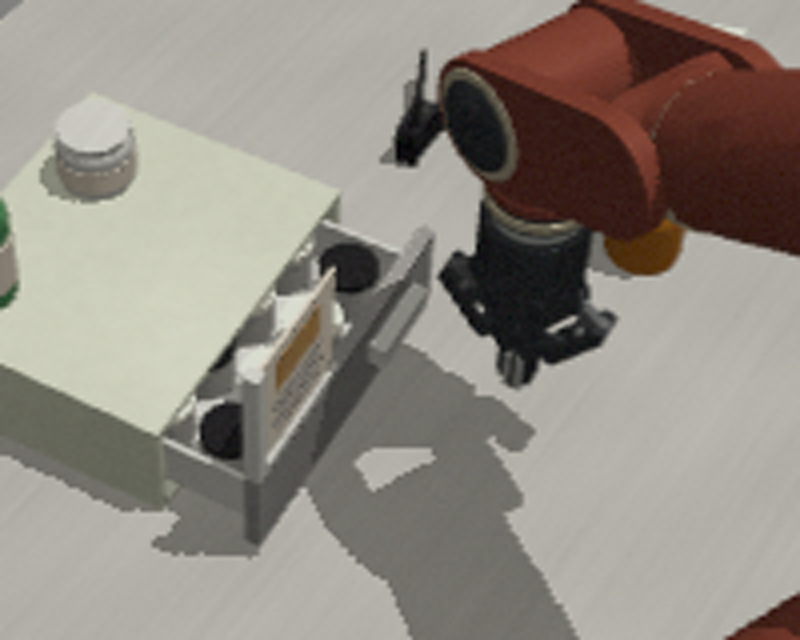

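```bash
python3 - <<'E'
from h import *
d=np.load('side1.npz');P=d['P'];f=d['frame'].astype(int)
Q=P[195:245,325:380].reshape(-1,3);c=f[195:245,325:380].reshape(-1,3).sum(1)
m=(c<220)&(Q[:,2]>.02)&(Q[:,2]<.2);Q=Q[m]
h=np.radians(4.8);o=state()['tool_pos'];D=Q-o
x=D[:,0]*np.cos(h)+D[:,1]*np.sin(h);y=D[:,0]*np.sin(h)-D[:,1]*np.cos(h);z=D[:,2]
for a in np.arange(0,.12,.01):
    k=(z>=a)&(z<a+.01)
    if k.sum(): print('%.2f'%a,k.sum(),np.round([x[k].min(),x[k].max(),y[k].min(),y[k].max()],3))
E
```

```text
0.00 6 [-0.025 -0.002 -0.012  0.163]
0.01 16 [-0.015  0.01  -0.015 -0.004]
0.02 15 [-0.014  0.009 -0.014  0.004]
0.03 15 [-0.016  0.007 -0.015 -0.003]
0.04 40 [-0.028  0.031 -0.016  0.009]
0.05 84 [-0.04   0.041 -0.016  0.009]
0.06 57 [-0.047  0.049 -0.02   0.008]
0.07 70 [-0.054  0.051 -0.021  0.003]
0.08 100 [-0.061  0.058 -0.02   0.01 ]
0.09 106 [-0.06   0.058 -0.023  0.011]
0.10 62 [-0.046  0.045 -0.024  0.007]
0.11 18 [-0.042  0.037 -0.013  0.003]
```

Emit:
{"fn": "carry_out", "kwargs": {"moves": [[[0,0,1,0,0,0,-1],[0,0,1,0,0,0,-1],[0,0,1,0,0,0,-1],[0,0,1,0,0,0,-1],[0,0,1,0,0,0,-1],[0,0,1,0,0,0,-1],[0,0,1,0,0,0,-1],[0,0,1,0,0,0,-1]]]}}

```text
time: 3.98
tool_pos: [0.3912, -0.0779, 0.0437]
tool_rot: [0.0, 0.953, -0.304, 0.002]
contact_force: [-0.1, 0.1, 0.3]
gripper_width: 0.002
```

Emit:
{"fn": "carry_out", "kwargs": {"moves": [[[0,0,1,0,0,0,-1],[0,0,1,0,0,0,-1],[0,0,1,0,0,0,-1],[0,0,1,0,0,0,-1],[0,0,1,0,0,0,-1],[0,0,1,0,0,0,-1],[0,0,1,0,0,0,-1],[0,0,1,0,0,0,-1]]]}}

```text
time: 4.65
tool_pos: [0.3913, -0.0779, 0.0437]
tool_rot: [-0.0, 0.791, -0.612, 0.002]
contact_force: [0.4, 1.2, -0.0]
gripper_width: -0.004
```

Emit:
{"fn": "carry_out", "kwargs": {"moves": [[[0,0,1,0,0,0,-1],[0,0,1,0,0,0,-1],[0,0,0,0,0,0,-1]]]}}

```text
time: 4.9
tool_pos: [0.3912, -0.0778, 0.0436]
tool_rot: [-0.001, 0.736, -0.677, 0.002]
contact_force: [-0.1, 0.1, -0.2]
gripper_width: -0.004
```

```bash
python3 - <<'E'
from h import *
need((.385,-.076,.04),-84.8)
need((.445,-.0705,.04),-84.8)
need((.517,-.0640,.04),-84.8)
E
```

```text
t 4.90 pos [ 0.3912 -0.0778  0.0436] head -85.28 grip -0.004 F [-0.1  0.1 -0.2]
shift rows units (tool xyz) [-0.06  0.15  0.09]
turn units [-0.04 -0.02 -0.1 ]
t 4.90 pos [ 0.3912 -0.0778  0.0436] head -85.28 grip -0.004 F [-0.1  0.1 -0.2]
shift rows units (tool xyz) [-0.07 -1.36  0.09]
turn units [-0.04 -0.02 -0.1 ]
t 4.90 pos [ 0.3912 -0.0778  0.0436] head -85.28 grip -0.004 F [-0.1  0.1 -0.2]
shift rows units (tool xyz) [-0.09 -3.16  0.1 ]
turn units [-0.04 -0.02 -0.1 ]
```

Emit:
{"fn": "carry_out", "kwargs": {"moves": [[[0,0,0,-0.05,-0.4,0.05,-1],[0,0,0,0,-0.4,0.05,-1],[0,0,0,0,-0.4,0,-1],[0,0,0,0,-0.2,0,-1],[0,0,0,0,-0.2,0,-1],[0,0,0,0,-0.2,0,-1],[0,0,0,0,-0.2,0,-1],[0,0,0,0,-0.2,0,-1]]]}}

```text
time: 5.57
tool_pos: [0.4775, -0.0675, 0.0374]
tool_rot: [0.0, 0.736, -0.677, -0.0]
contact_force: [-1.0, 0.4, 1.0]
gripper_width: -0.004
```

Emit:
{"fn": "carry_out", "kwargs": {"moves": [[[0,0,0,0,-0.2,0,-1],[0,0,0,0,-0.2,0,-1],[0,0,0,0,-0.2,0,-1],[0,0,0,0,0,0,-1]]]}}

```text
time: 5.9
tool_pos: [0.5028, -0.0656, 0.0377]
tool_rot: [-0.0, 0.736, -0.677, 0.001]
contact_force: [-0.4, -0.7, 0.2]
gripper_width: 0.004
```

```bash
python3 - <<'E'
from h import *
need((.517,-.0640,.04),-84.8)
f,P=grab("top","top2",(200,135,325,265),5)
E
```

```text
t 5.90 pos [ 0.5028 -0.0656  0.0377] head -85.16 grip 0.004 F [-0.4 -0.7  0.2]
shift rows units (tool xyz) [-0.01 -0.36 -0.06]
turn units [-0.02 -0.01 -0.07]
```

View pics/top2.png

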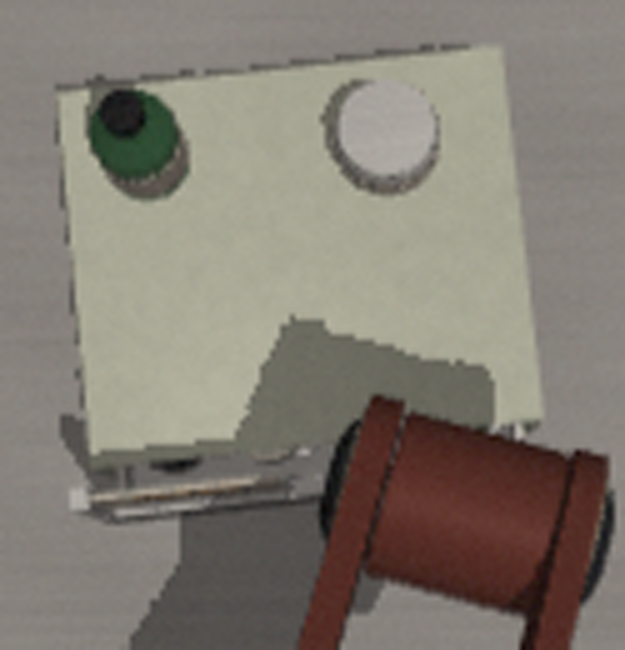

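The drawer has moved in, with a gap of about 20 mm left. I'll continue gently.

Emit:
{"fn": "carry_out", "kwargs": {"moves": [[[0,0,0,0,-0.1,0,-1],[0,0,0,0,-0.1,0,-1],[0,0,0,0,-0.1,0,-1],[0,0,0,0,-0.08,0,-1]]]}}

```text
time: 6.28
tool_pos: [0.5146, -0.0642, 0.037]
tool_rot: [0.002, 0.736, -0.677, -0.002]
contact_force: [-7.0, -0.3, 4.8]
gripper_width: 0.005
```

Emit:
{"fn": "carry_out", "kwargs": {"moves": [[[0,0,0,0,-0.05,0,-1],[0,0,0,0,-0.05,0,-1],[0,0,0,0,0,0,-1]]]}}

```text
time: 6.53
tool_pos: [0.5207, -0.064, 0.0373]
tool_rot: [-0.0, 0.736, -0.677, 0.0]
contact_force: [-0.6, 0.7, 0.3]
gripper_width: 0.001
```

```bash
python3 - <<'E'
from h import *
need((.52,-.0640,.04),-84.8)
f,P=grab("top","top3",(200,135,325,265),5)
E
```

```text
t 6.53 pos [ 0.5207 -0.064   0.0373] head -85.19 grip 0.001 F [-0.6  0.7  0.3]
shift rows units (tool xyz) [-0.    0.02 -0.07]
turn units [-0.01 -0.   -0.08]
```

View pics/top3.png

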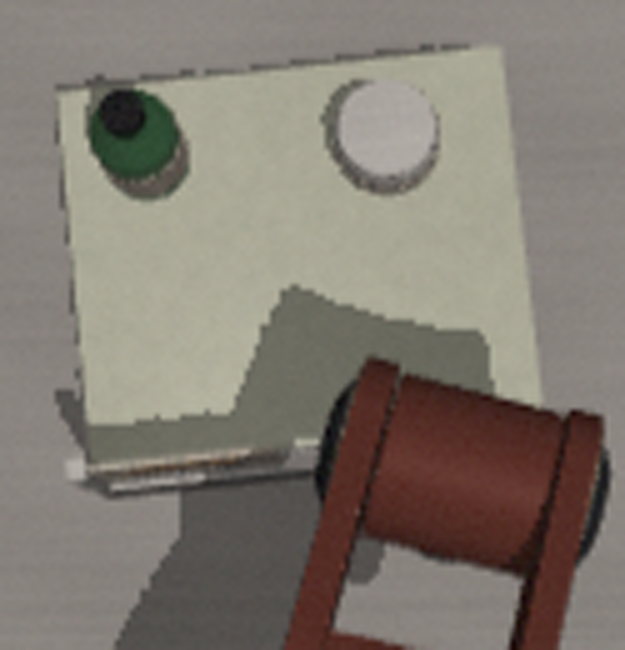

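The catch has been passed: the force dropped to zero and the front looks closed. I'll press lightly to confirm it is against the stop.

Emit:
{"fn": "carry_out", "kwargs": {"moves": [[[0,0,0,0,-0.05,0,-1],[0,0,0,0,-0.05,0,-1],[0,0,0,0,0,0,-1]]]}}

```text
time: 6.83
tool_pos: [0.5227, -0.0637, 0.0373]
tool_rot: [0.002, 0.736, -0.677, -0.002]
contact_force: [-8.9, -0.6, 7.8]
gripper_width: -0.001
```

Emit:
{"fn": "carry_out", "kwargs": {"moves": [[[0,0,0,0,0.3,0,-1],[0,0,0,0,0.7,0,-1],[0,0,0,0,0.8,0,-1],[0,0,0,0,0.4,-0.8,-1],[0,0,0,0,0,-1,-1],[0,0,0,0,0,-1,-1],[0,0,-1,0.5,0,-1,-1],[0,0,-1,0.8,0,-1,-1]]]}}

```text
time: 7.5
tool_pos: [0.443, -0.1148, 0.2224]
tool_rot: [-0.001, 0.794, -0.607, 0.002]
contact_force: [1.4, -0.1, 0.8]
gripper_width: -0.003
```

Emit:
{"fn": "carry_out", "kwargs": {"moves": [[[0,0,-1,0.8,0,0,1],[0,0,-1,0.8,0,0,1],[0,0,-1,0.8,0,0,1],[0,0,-1,0.8,0,0,1],[0,0,-1,0.5,-0.5,0,1],[0,0,-1,0,-0.5,0,1],[0,0,-1,0,0,0,1],[0,0,-1,0,0,0,1]]]}}

```text
time: 8.17
tool_pos: [0.5352, -0.2253, 0.2189]
tool_rot: [-0.0, 0.954, -0.3, 0.0]
contact_force: [-0.5, -1.2, 0.4]
gripper_width: 0.997
```

Emit:
{"fn": "carry_out", "kwargs": {"moves": [[[0,0,-1,0,0,0,1],[0,0,-1,0,0,0,1],[0,0,-1,0,0,0,1],[0,0,-1,0,0,0,1],[0,0,-1,0,0,0,1],[0,0,-1,0,0,0,1],[0,0,-1,0,0,0,1],[0,0,-1,0,0,0,1]]]}}

```text
time: 8.83
tool_pos: [0.5345, -0.2254, 0.2192]
tool_rot: [0.0, 0.999, 0.044, 0.001]
contact_force: [0.3, -0.9, -0.4]
gripper_width: 0.999
```

```bash
python3 - <<'E'
from h import *
need((.5963,-.328,.12),8.5)
f,P=grab("top","top4",(200,110,400,260),4)
f,P=grab("side","side4",(200,120,400,280),4)
E
```

```text
t 8.83 pos [ 0.5345 -0.2254  0.2192] head 5.06 grip 0.999 F [ 0.3 -0.9 -0.4]
shift rows units (tool xyz) [1.31 2.69 2.48]
turn units [ 0.01 -0.01 -0.69]
```

View pics/top4.png

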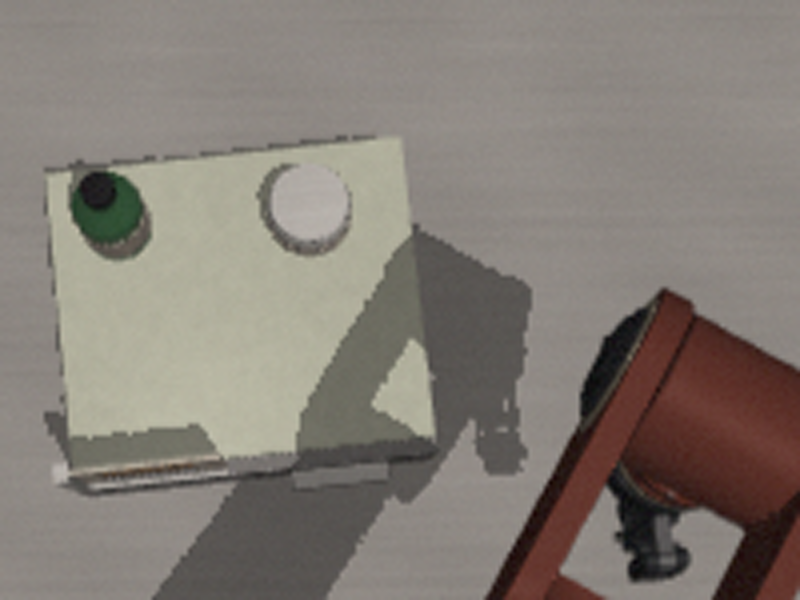

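View pics/side4.png

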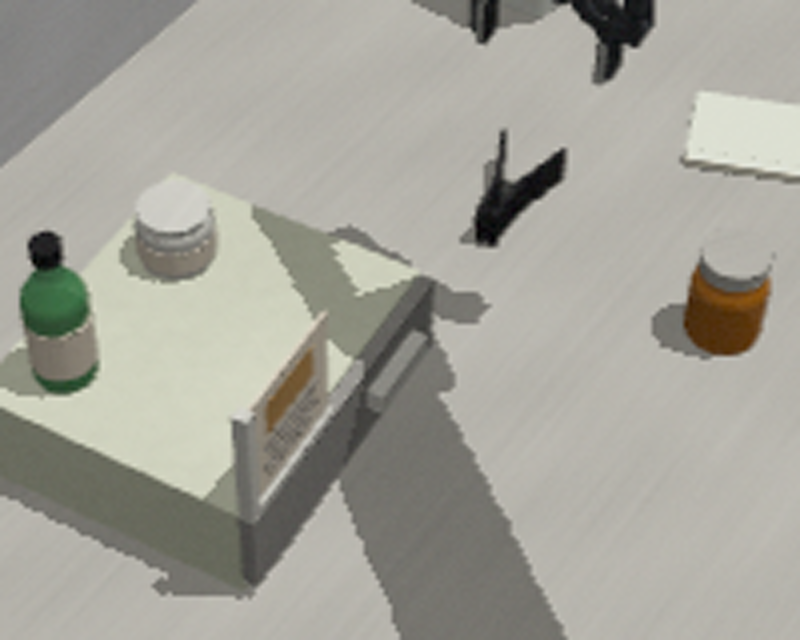

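The drawer is shut flush. Now I'll measure the card in its home position.

```bash
python3 - <<'E'
from h import *
d=np.load('top4.npz');s=np.load('side4.npz')
def ray(D,u,v,z):
    K=D['K'];T=D['T'];r=T[:3,:3]@np.array([(u-K[0,2])/K[0,0],(v-K[1,2])/K[1,1],1]);o=T[:3,3]
    return (o+r*(z-o[2])/r[2])[:2]
print(ray(d,200+228/4,110+460/4,.188),ray(d,200+97/4,110+473/4,.188))
print(ray(s,200+326/4,120+317/4,.188),ray(s,200+252/4,120+412/4,.188))
for D in(d,s):
    Q=D['P'].reshape(-1,3);m=(Q[:,2]>.1)&(Q[:,2]<.186)&(Q[:,0]>.5)&(Q[:,0]<.57)&(Q[:,1]>-.03)&(Q[:,1]<.2)
    T=Q[m];print('card',len(T),T.min(0),T.max(0),'med x',np.median(T[:,0]))
    T2=T[T[:,1]<.1]; 
    if len(T2)>10: print('fit',np.polyfit(T2[:,1],T2[:,0],1), np.percentile(T2[:,1],[1,3,5]))
save(d['frame'],'cardt',(205,215,275,245),11);save(s['frame'],'cards',(250,190,300,260),8)
E
```

```text
[0.54040567 0.02264768] [0.5328551  0.10832317]
[0.53951112 0.03377262] [0.53077972 0.12676564]
card 109 [0.52710134 0.02896404 0.10048127] [0.54498081 0.13710315 0.18593274] med x 0.5367074611886589
fit [-0.10245449  0.54528772] [0.02902039 0.02923247 0.03132149]
card 509 [0.52683336 0.02946935 0.10009099] [0.54577121 0.14139968 0.18570376] med x 0.5371218656992555
fit [-0.10304873  0.5461478 ] [0.03133977 0.03226442 0.03349517]
```

View pics/cardt.png

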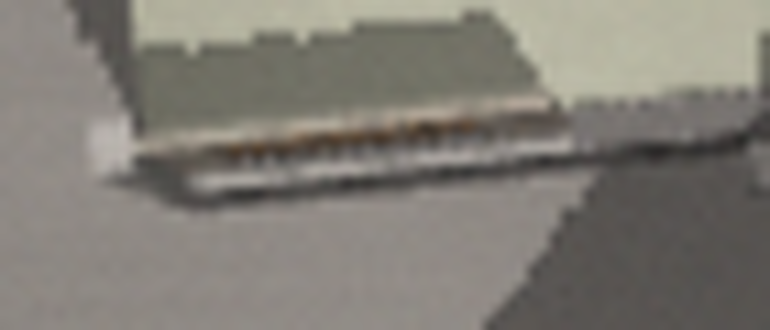

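View pics/cards.png

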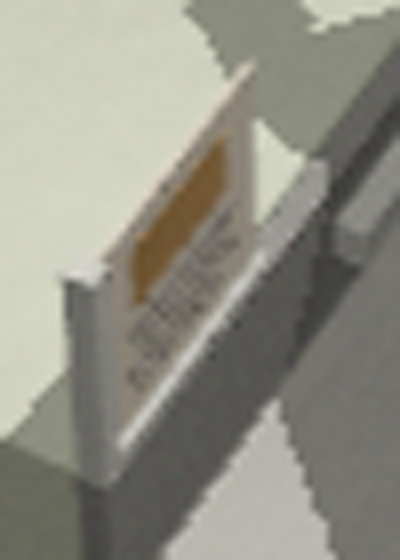

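Emit:
{"fn": "carry_out", "kwargs": {"moves": [[[0,0,-0.35,0.33,0.67,0.3,1],[0,0,-0.35,0.33,0.67,0.4,1],[0,0,0,0.33,0.67,0.4,1],[0,0,0,0.2,0.67,0.4,1],[0,0,0,0,0,0,1]]]}}

```text
time: 9.35
tool_pos: [0.5938, -0.3287, 0.1537]
tool_rot: [-0.001, 0.998, 0.07, -0.002]
contact_force: [-2.0, 0.7, -1.3]
gripper_width: 1.001
```

```bash
python3 - <<'E'
from h import *
need((.5963,-.328,.03),8.5)
E
```

```text
t 9.35 pos [ 0.5938 -0.3287  0.1537] head 8.03 grip 1.001 F [-2.   0.7 -1.3]
shift rows units (tool xyz) [ 0.08 -0.    3.09]
turn units [-0.03  0.05 -0.09]
```

Emit:
{"fn": "carry_out", "kwargs": {"moves": [[[0,0,-0.09,0.08,0,0.6,1],[0,0,0,0,0,0.8,1],[0,0,0,0,0,0.8,1],[0,0,0,0,0,0.5,1],[0,0,0,0,0,0.3,1],[0,0,0,0,0,0,1],[0,0,0,0,0,0,1]]]}}

```text
time: 9.93
tool_pos: [0.5978, -0.3254, 0.0395]
tool_rot: [0.0, 0.997, 0.076, 0.0]
contact_force: [0.1, -0.0, 0.1]
gripper_width: 0.998
```

```bash
python3 - <<'E'
from h import *
need((.5963,-.328,.001),8.5)
f,P=grab("side","side5",(300,100,400,180),8)
E
```

```text
t 9.93 pos [ 0.5978 -0.3254  0.0395] head 8.73 grip 0.998 F [ 0.1 -0.   0.1]
shift rows units (tool xyz) [-0.05  0.06  0.96]
turn units [ 0.   -0.    0.05]
```

View pics/side5.png

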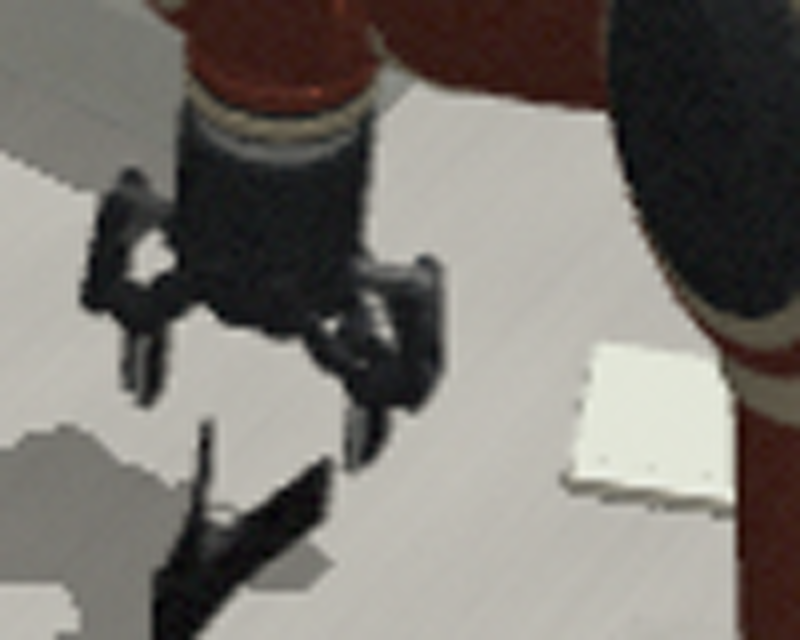

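The fingers straddle the tabs, so I'll descend to the grasp height.

Emit:
{"fn": "carry_out", "kwargs": {"moves": [[[0,0,0,-0.05,0.06,0.3,1],[0,0,0,0,0,0.3,1],[0,0,0,0,0,0.2,1],[0,0,0,0,0,0.1,1],[0,0,0,0,0,0.03,1],[0,0,0,0,0,0,1],[0,0,0,0,0,0,1]]]}}

```text
time: 10.57
tool_pos: [0.5961, -0.3282, 0.002]
tool_rot: [0.0, 0.997, 0.076, 0.0]
contact_force: [-0.2, -1.5, 0.1]
gripper_width: 0.996
```

```bash
python3 - <<'E'
from h import *
need((.5963,-.328,.001),8.5)
f,P=grab("side","side6",(300,100,400,180),8)
E
```

```text
t 10.57 pos [ 0.5961 -0.3282  0.002 ] head 8.76 grip 0.996 F [-0.2 -1.5  0.1]
shift rows units (tool xyz) [ 0.01 -0.    0.03]
turn units [ 0.   -0.    0.05]
```

View pics/side6.png

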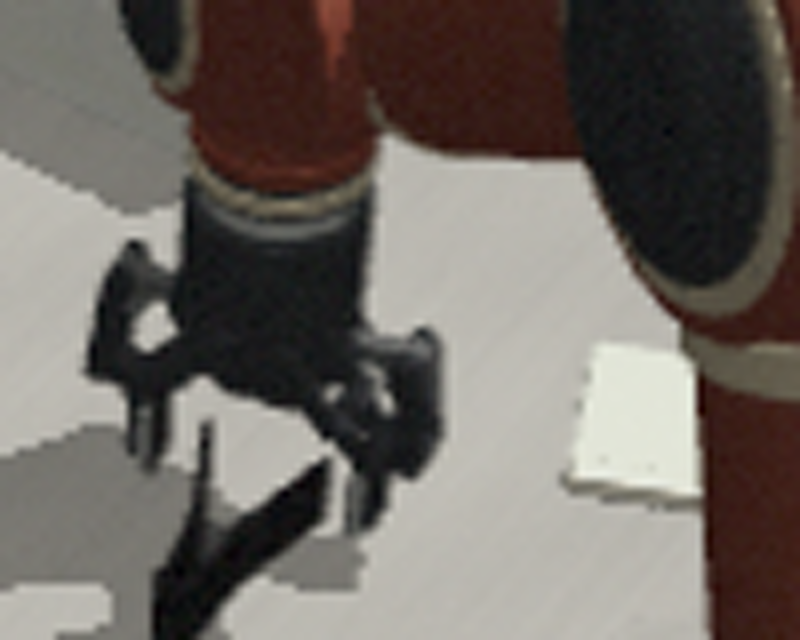

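Emit:
{"fn": "carry_out", "kwargs": {"moves": [[[0,0,0,0,0,0,0.5],[0,0,0,0,0,0,0.3],[0,0,0,0,0,0,0.15],[0,0,0,0,0,0,0],[0,0,0,0,0,0,-0.15],[0,0,0,0,0,0,-0.3],[0,0,0,0,0,0,-0.4],[0,0,0,0,0,0,-1]]]}}

```text
time: 11.28
tool_pos: [0.5984, -0.3297, 0.0055]
tool_rot: [0.002, 0.997, 0.076, 0.003]
contact_force: [1.8, -0.9, 8.2]
gripper_width: 0.291
```

Emit:
{"fn": "carry_out", "kwargs": {"moves": [[[0,0,0,0,0,0,-1],[0,0,0,0,0,0,-1],[0,0,0,0,0,0,-1],[0,0,0,0,0,0,-1]]]}}

```text
time: 11.62
tool_pos: [0.5984, -0.3296, 0.0055]
tool_rot: [0.002, 0.997, 0.076, 0.003]
contact_force: [0.2, 0.0, 7.5]
gripper_width: 0.293
```

```bash
python3 - <<'E'
from h import *
need((.5963,-.328,.001),8.5)
f,P=grab("side","side7",(300,100,400,180),8)
f,P=grab("top","top7",(320,160,410,240),8)
E
```

```text
t 11.62 pos [ 0.5984 -0.3296  0.0055] head 8.74 grip 0.293 F [0.2 0.  7.5]
shift rows units (tool xyz) [-0.05 -0.05  0.11]
turn units [ 0.04 -0.06  0.05]
```

View pics/side7.png

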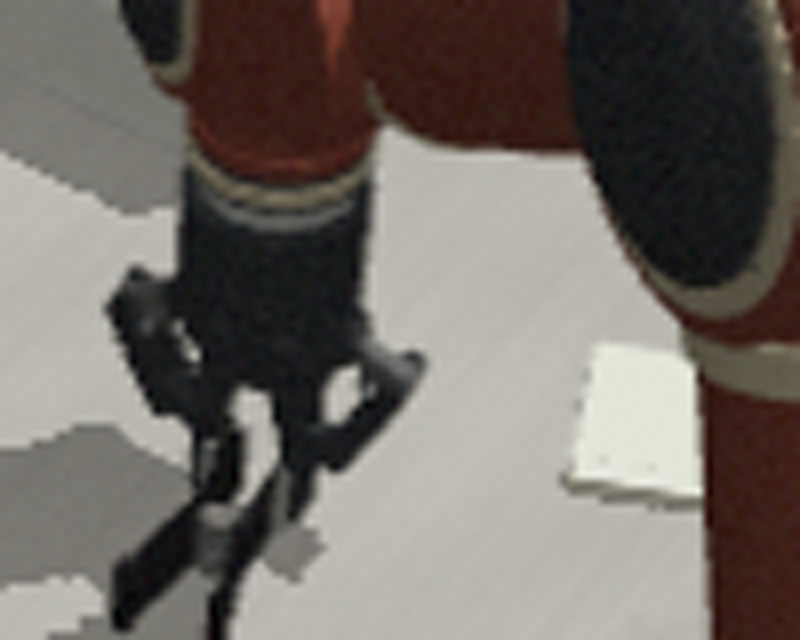

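View pics/top7.png

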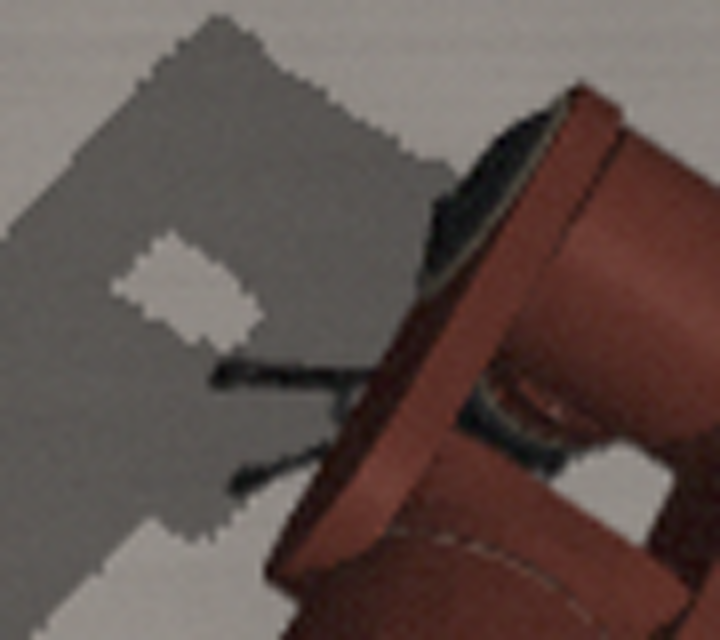

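The clip is squeezed open, with its jaws gaping in the top view at (215,375) and (240,485), so I'll lift it.

Emit:
{"fn": "carry_out", "kwargs": {"moves": [[[0,0,0,0,0,-0.2,-1],[0,0,0,0,0,-0.5,-1],[0,0,0,0,0,-0.8,-1],[0,0,0,0,0,-0.8,-1],[0,0,0,0,0,-0.8,-1],[0,0,0,0,0,-0.6,-1],[0,0,0,0,0,-0.3,-1],[0,0,0,0,0,0,-1]]]}}

```text
time: 12.38
tool_pos: [0.5976, -0.3292, 0.1663]
tool_rot: [0.002, 0.997, 0.077, 0.003]
contact_force: [-0.3, -0.3, -0.7]
gripper_width: 0.29
```

```bash
python3 - <<'E'
from h import *
need((.556,-.130,.165),5.2)
f,P=grab("side","side8",(300,80,400,160),8)
f,P=grab("top","top8",(300,130,420,230),6)
E
```

```text
t 12.38 pos [ 0.5976 -0.3292  0.1663] head 8.78 grip 0.290 F [-0.3 -0.3 -0.7]
shift rows units (tool xyz) [-0.27 -5.08  0.01]
turn units [ 0.05 -0.06  0.72]
```

View pics/side8.png

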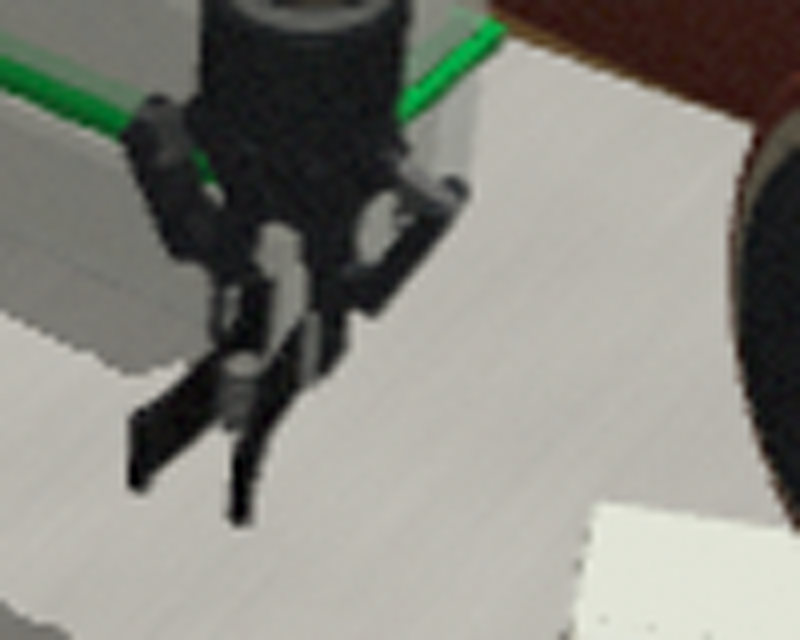

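View pics/top8.png

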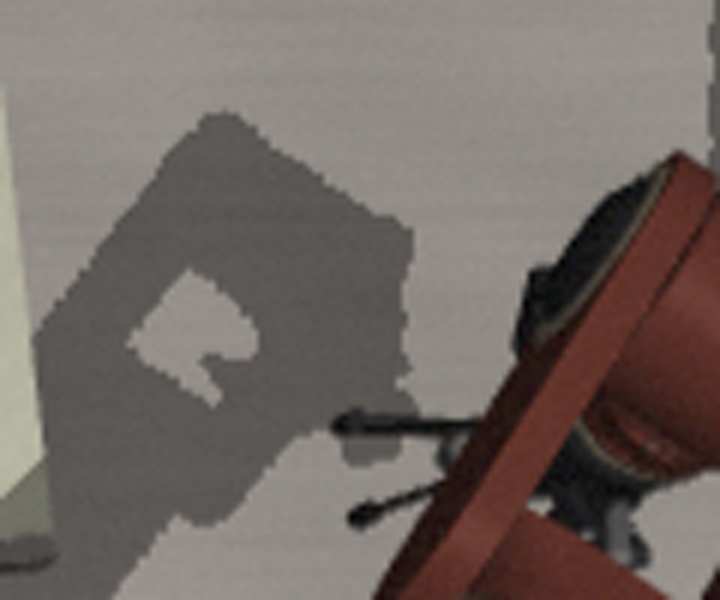

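```bash
python3 - <<'E'
from h import *
m=Rt().as_matrix();o=state()['tool_pos']
for n,b in(('side8',(312,110,345,150)),('top8',(350,190,385,222))):
    D=np.load(n+'.npz');P=D['P'][b[1]:b[3],b[0]:b[2]].reshape(-1,3);c=D['frame'][b[1]:b[3],b[0]:b[2]].reshape(-1,3).astype(int).sum(1)
    Q=P[(P[:,2]>.13)&(P[:,2]<.23)&(c<230)];q=(Q-o)@m
    print(n,len(q),q.min(0).round(4),q.max(0).round(4))
    for a in np.arange(-.09,-.01,.01):
        k=(q[:,1]>=a)&(q[:,1]<a+.01)
        if k.sum(): 
            for sgn in(1,-1):
                t=k&(q[:,0]*sgn>0)
                if t.sum(): print('  y%.3f s%d n%d x %.4f..%.4f z %.4f..%.4f'%(a,sgn,t.sum(),q[t,0].min(),q[t,0].max(),q[t,2].min(),q[t,2].max()))
E
```

```text
side8 396 [-0.0317 -0.0891 -0.0687] [0.0463 0.0212 0.0023]
  y-0.090 s1 n24 x 0.0175..0.0266 z -0.0398..-0.0052
  y-0.090 s-1 n23 x -0.0228..-0.0151 z -0.0358..0.0023
  y-0.080 s1 n18 x 0.0164..0.0281 z -0.0357..-0.0027
  y-0.080 s-1 n4 x -0.0230..-0.0162 z -0.0340..-0.0323
  y-0.070 s1 n15 x 0.0145..0.0210 z -0.0347..-0.0074
  y-0.070 s-1 n7 x -0.0190..-0.0131 z -0.0379..-0.0255
  y-0.060 s1 n17 x 0.0112..0.0178 z -0.0342..-0.0060
  y-0.060 s-1 n4 x -0.0157..-0.0129 z -0.0341..-0.0248
  y-0.050 s1 n29 x 0.0006..0.0165 z -0.0361..-0.0041
  y-0.050 s-1 n9 x -0.0140..-0.0025 z -0.0349..-0.0093
  y-0.040 s1 n18 x 0.0019..0.0144 z -0.0354..-0.0067
  y-0.040 s-1 n22 x -0.0133..-0.0000 z -0.0366..-0.0035
  y-0.030 s1 n8 x 0.0094..0.0144 z -0.0357..-0.0244
  y-0.030 s-1 n10 x -0.0133..-0.0075 z -0.0392..-0.0086
  y-0.020 s1 n33 x 0.0087..0.0463 z -0.0687..-0.0222
  y-0.020 s-1 n28 x -0.0255..-0.0078 z -0.0680..-0.0087
top8 132 [-0.0243 -0.0857 -0.0358] [ 0.0253 -0.0287  0.0007]
  y-0.090 s1 n14 x 0.0161..0.0253 z -0.0347..-0.0033
  y-0.090 s-1 n13 x -0.0243..-0.0167 z -0.0335..-0.0003
  y-0.080 s1 n14 x 0.0168..0.0249 z -0.0345..-0.0006
  y-0.080 s-1 n7 x -0.0229..-0.0178 z -0.0335..-0.0292
  y-0.070 s1 n16 x 0.0142..0.0208 z -0.0356..-0.0024
  y-0.070 s-1 n8 x -0.0183..-0.0144 z -0.0331..-0.0264
  y-0.060 s1 n13 x 0.0118..0.0164 z -0.0345..-0.0057
  y-0.060 s-1 n5 x -0.0167..-0.0135 z -0.0345..-0.0291
  y-0.050 s1 n18 x 0.0001..0.0147 z -0.0358..-0.0080
  y-0.050 s-1 n5 x -0.0121..-0.0012 z -0.0304..-0.0063
  y-0.040 s1 n16 x 0.0056..0.0129 z -0.0344..0.0007
  y-0.040 s-1 n2 x -0.0059..-0.0005 z -0.0317..-0.0110
  y-0.030 s1 n1 x 0.0110..0.0110 z -0.0345..-0.0345
```

The clip is level and centred in the fingers: tips at tool y -0.087, pivot at about -0.039, centre about 15 mm above the TCP. Next I'll carry it to a waypoint in front of the edge.

Emit:
{"fn": "carry_out", "kwargs": {"moves": [[[0,0,0.3,-0.05,-0.4,0,-1],[0,0,0.42,-0.05,-0.7,0,-1],[0,0,0,0,-0.9,0,-1],[0,0,0,0,-0.9,0,-1],[0,0,0,0,-0.9,0,-1],[0,0,0,0,-0.8,0,-1],[0,0,0,0,-0.4,0,-1],[0,0,0,0,0,0,-1]]]}}

```text
time: 13.15
tool_pos: [0.5701, -0.1263, 0.1588]
tool_rot: [-0.001, 0.999, 0.047, -0.002]
contact_force: [-0.2, -0.3, -0.7]
gripper_width: 0.292
```

```bash
python3 - <<'E'
from h import *
need((.556,-.130,.123),5.2)
E
```

```text
t 13.15 pos [ 0.5701 -0.1263  0.1588] head 5.38 grip 0.292 F [-0.2 -0.3 -0.7]
shift rows units (tool xyz) [-0.36  0.06  0.9 ]
turn units [-0.03  0.05  0.04]
```

Emit:
{"fn": "carry_out", "kwargs": {"moves": [[[0,0,0.04,-0.18,0.06,0.2,-1],[0,0,0,-0.18,0,0.3,-1],[0,0,0,0,0,0.3,-1],[0,0,0,0,0,0.1,-1],[0,0,0,0,0,0,-1],[0,0,0,0,0,0,-1]]]}}

```text
time: 13.65
tool_pos: [0.5576, -0.1341, 0.1252]
tool_rot: [-0.0, 0.999, 0.043, -0.001]
contact_force: [0.4, -0.4, -0.9]
gripper_width: 0.289
```

```bash
python3 - <<'E'
from h import *
need((.556,-.130,.123),5.2)
need((.5479,-.0357,.123),5.2)
f,P=grab("side","side9",(220,120,380,240),5)
f,P=grab("top","top9",(200,150,330,250),6)
E
```

```text
t 13.65 pos [ 0.5576 -0.1341  0.1252] head 4.91 grip 0.289 F [ 0.4 -0.4 -0.9]
shift rows units (tool xyz) [-0.03 -0.11  0.05]
turn units [-0.    0.01 -0.06]
t 13.65 pos [ 0.5576 -0.1341  0.1252] head 4.91 grip 0.289 F [ 0.4 -0.4 -0.9]
shift rows units (tool xyz) [-0.03 -2.47  0.06]
turn units [-0.    0.01 -0.06]
```

View pics/side9.png

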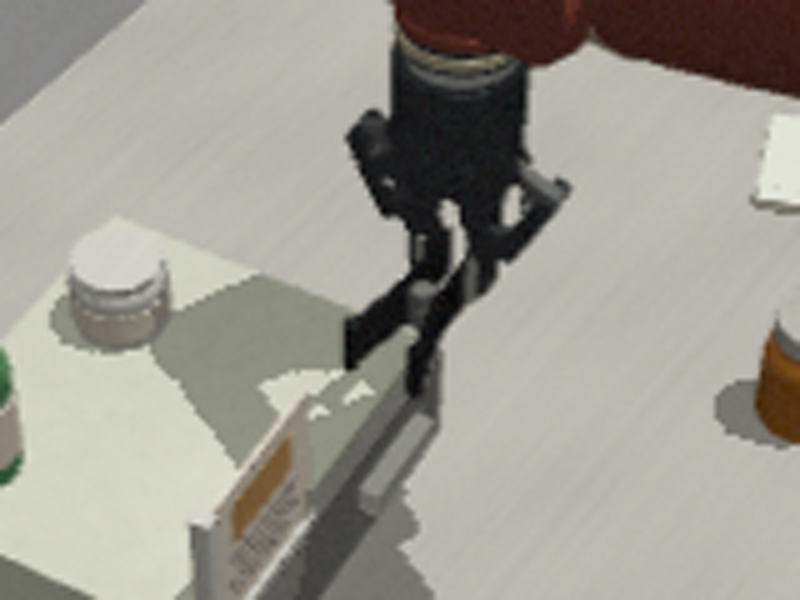

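View pics/top9.png

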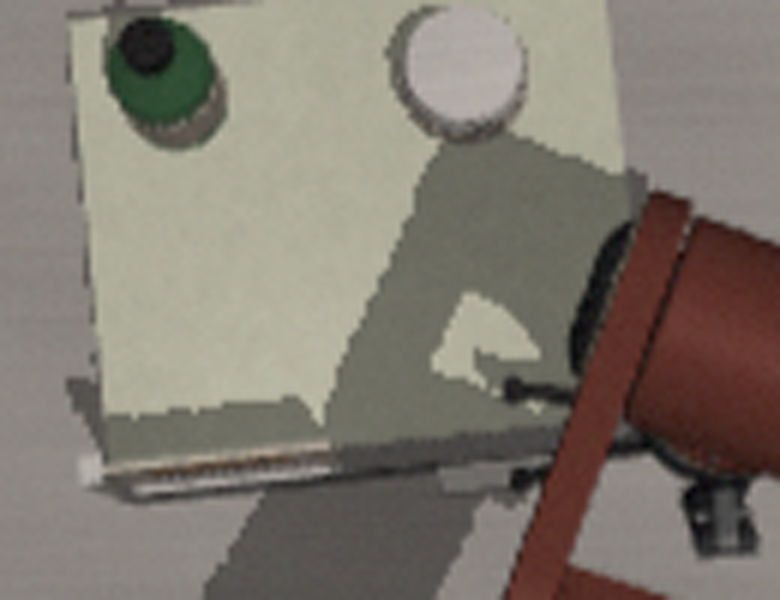

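Emit:
{"fn": "carry_out", "kwargs": {"moves": [[[0,0,-0.06,-0.03,-0.2,0.05,-1],[0,0,0,0,-0.4,0,-1],[0,0,0,0,-0.4,0,-1],[0,0,0,0,-0.3,0,-1],[0,0,0,0,-0.2,0,-1],[0,0,0,0,-0.1,0,-1],[0,0,0,0,0,0,-1],[0,0,0,0,0,0,-1]]]}}

```text
time: 14.42
tool_pos: [0.5509, -0.0698, 0.1241]
tool_rot: [0.0, 0.999, 0.046, 0.0]
contact_force: [0.8, 0.0, -0.9]
gripper_width: 0.288
```

```bash
cat > meas.py <<'E'
from h import *
import sys
tag=sys.argv[1]
need((.5479,-.0357,.123),5.2)
m=Rt().as_matrix();o=state()['tool_pos']
for n,cr in(('side',(240,140,340,220)),('top',(220,170,310,240))):
    f,P=grab(n,n+tag,cr,8)
    c=f['frame'].astype(int);s=c.sum(-1)
    q=(P-o)@m   # tool frame
    near=(q[...,2]>-.05)&(q[...,2]<.015)&(abs(q[...,0])<.04)
    J=near&(s<230)&(q[...,1]<-.02)&(q[...,1]>-.1)
    a=q[J];print(n,'jaw pts',len(a))
    for y0 in np.arange(-.09,-.035,.01):
        k=(a[:,1]>=y0)&(a[:,1]<y0+.01)
        for g in(1,-1):
            t=a[k&(a[:,0]*g>0)]
            if len(t): print('  y%.3f s%d n%d x %.4f..%.4f z %.4f..%.4f'%(y0,g,len(t),t[:,0].min(),t[:,0].max(),t[:,2].min(),t[:,2].max()))
    C=(P[...,2]>.10)&(P[...,2]<.184)&(s>350)&(q[...,1]<-.03)&(q[...,1]>-.2)&(abs(q[...,0])<.03)
    b=q[C];print('card',len(b))
    if len(b)>5:
        print('  y max pct',np.percentile(b[:,1],[100,99,97,95,90]).round(4))
        k=b[b[:,1]>b[:,1].max()-.06];print('  x = %.3f*y+%.4f'%tuple(np.polyfit(k[:,1],k[:,0],1)),'near-edge x',np.percentile(b[b[:,1]>np.percentile(b[:,1],85),0],[5,50,95]).round(4))
E
python3 meas.py 10
```

```text
t 14.42 pos [ 0.5509 -0.0698  0.1241] head 5.29 grip 0.288 F [ 0.8  0.  -0.9]
shift rows units (tool xyz) [ 0.   -0.86  0.03]
turn units [ 0.01 -0.    0.02]
side jaw pts 247
  y-0.090 s1 n2 x 0.0232..0.0240 z -0.0297..-0.0292
  y-0.090 s-1 n36 x -0.0257..-0.0154 z -0.0313..0.0057
  y-0.080 s1 n5 x 0.0144..0.0167 z -0.0321..-0.0018
  y-0.080 s-1 n11 x -0.0228..-0.0158 z -0.0308..-0.0021
  y-0.070 s1 n24 x 0.0129..0.0181 z -0.0319..-0.0025
  y-0.070 s-1 n14 x -0.0204..-0.0150 z -0.0324..0.0034
  y-0.060 s1 n23 x 0.0105..0.0164 z -0.0293..0.0025
  y-0.060 s-1 n14 x -0.0184..-0.0126 z -0.0340..0.0013
  y-0.050 s1 n37 x 0.0004..0.0161 z -0.0310..0.0004
  y-0.050 s-1 n24 x -0.0163..-0.0015 z -0.0338..0.0051
  y-0.040 s1 n13 x 0.0056..0.0132 z -0.0322..-0.0002
  y-0.040 s-1 n16 x -0.0155..-0.0031 z -0.0287..-0.0008
card 84
  y max pct [-0.0859 -0.0979 -0.1221 -0.1443 -0.1532]
  x = 0.239*y+0.0337 near-edge x [0.0004 0.0014 0.0112]
top jaw pts 40
  y-0.090 s1 n7 x 0.0154..0.0238 z -0.0336..0.0015
  y-0.090 s-1 n3 x -0.0225..-0.0172 z -0.0354..-0.0348
  y-0.080 s1 n9 x 0.0155..0.0236 z -0.0325..-0.0096
  y-0.060 s-1 n4 x -0.0183..-0.0144 z -0.0324..-0.0020
  y-0.050 s1 n1 x 0.0099..0.0099 z -0.0197..-0.0197
  y-0.050 s-1 n9 x -0.0170..-0.0124 z -0.0339..-0.0016
  y-0.040 s-1 n5 x -0.0152..-0.0130 z -0.0313..-0.0090
card 3
```

View pics/side10.png

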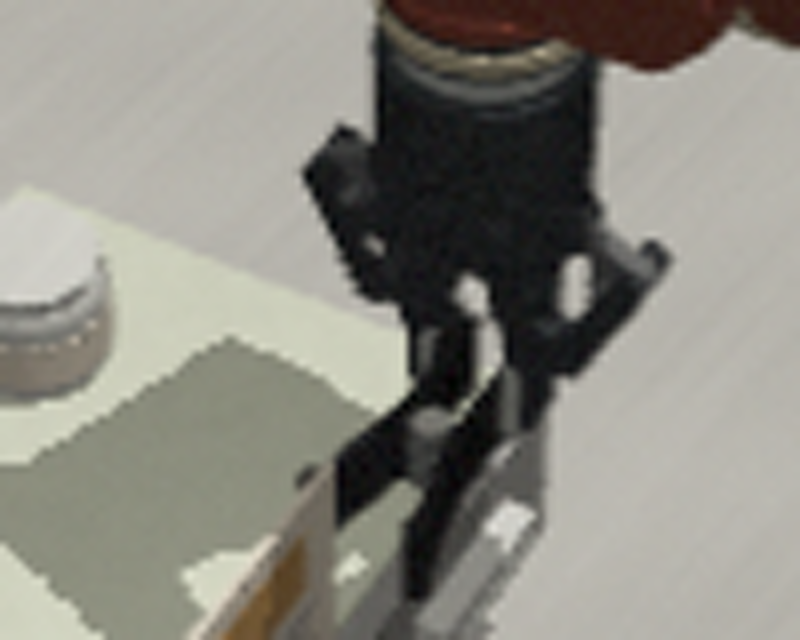

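View pics/top10.png

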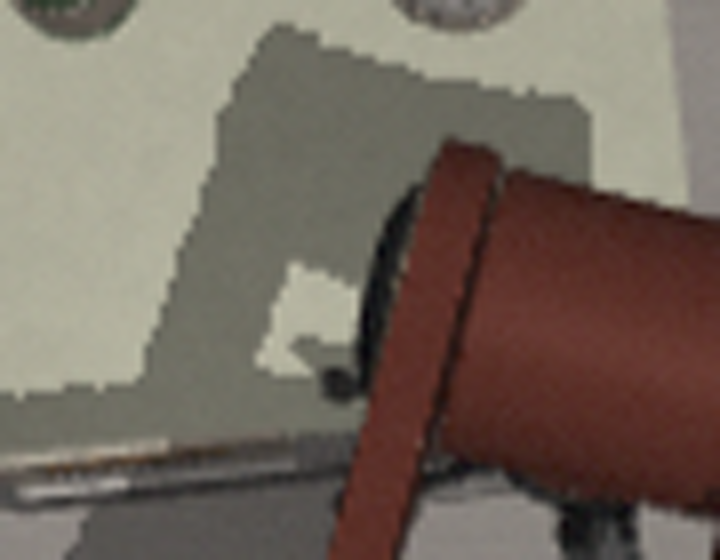

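The jaws straddle the card's plane, and the card edge (side view at about (335,470)) is just ahead of the tips. I'll slide in the last 34 mm.

Emit:
{"fn": "carry_out", "kwargs": {"moves": [[[0,0,0,0,-0.1,0,-1],[0,0,0,0,-0.2,0,-1],[0,0,0,0,-0.2,0,-1],[0,0,0,0,-0.2,0,-1],[0,0,0,0,-0.15,0,-1],[0,0,0,0,0,0,-1],[0,0,0,0,0,0,-1],[0,0,0,0,0,0,-1]]]}}

```text
time: 15.18
tool_pos: [0.5477, -0.0358, 0.124]
tool_rot: [0.0, 0.999, 0.046, 0.0]
contact_force: [0.3, -0.1, -0.4]
gripper_width: 0.291
```

```bash
python3 meas.py 11; python3 - <<'E'
from h import *
d=np.load('side11.npz');save(d['frame'],'side11b',(255,165,315,225),10)
E
```

```text
t 15.18 pos [ 0.5477 -0.0358  0.124 ] head 5.29 grip 0.291 F [ 0.3 -0.1 -0.4]
shift rows units (tool xyz) [ 0.01 -0.    0.02]
turn units [ 0.   -0.    0.02]
side jaw pts 209
  y-0.090 s1 n5 x 0.0010..0.0257 z -0.0354..-0.0260
  y-0.090 s-1 n39 x -0.0272..-0.0163 z -0.0350..0.0032
  y-0.080 s1 n1 x 0.0232..0.0232 z -0.0285..-0.0285
  y-0.080 s-1 n11 x -0.0223..-0.0173 z -0.0304..-0.0051
  y-0.070 s-1 n11 x -0.0201..-0.0151 z -0.0281..0.0036
  y-0.060 s-1 n18 x -0.0183..-0.0132 z -0.0338..-0.0010
  y-0.050 s1 n29 x 0.0012..0.0130 z -0.0326..0.0016
  y-0.050 s-1 n25 x -0.0164..-0.0006 z -0.0315..0.0019
  y-0.040 s1 n13 x 0.0027..0.0099 z -0.0322..-0.0109
  y-0.040 s-1 n18 x -0.0154..-0.0032 z -0.0329..0.0036
card 103
  y max pct [-0.0408 -0.0426 -0.0679 -0.0715 -0.1404]
  x = -0.053*y+-0.0024 near-edge x [-0.001   0.0009  0.0026]
top jaw pts 26
  y-0.090 s1 n7 x 0.0000..0.0193 z -0.0440..0.0032
  y-0.070 s-1 n1 x -0.0197..-0.0197 z -0.0054..-0.0054
  y-0.060 s-1 n8 x -0.0187..-0.0135 z -0.0303..-0.0050
  y-0.050 s-1 n4 x -0.0167..-0.0144 z -0.0335..-0.0103
card 3
```

View pics/side11b.png

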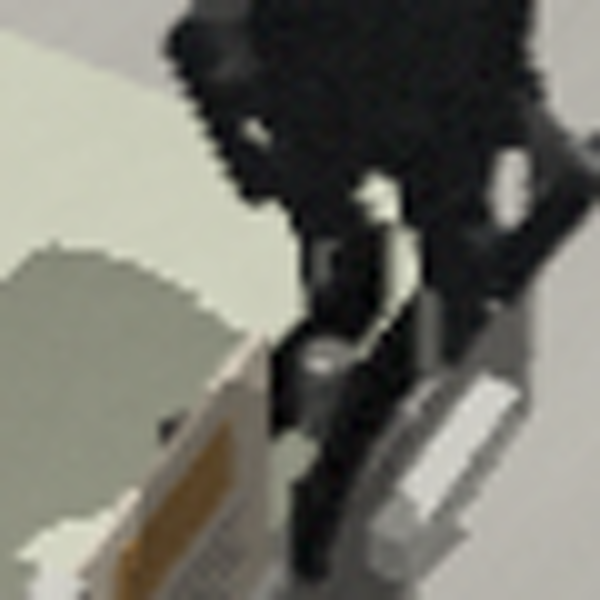

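View pics/top11.png

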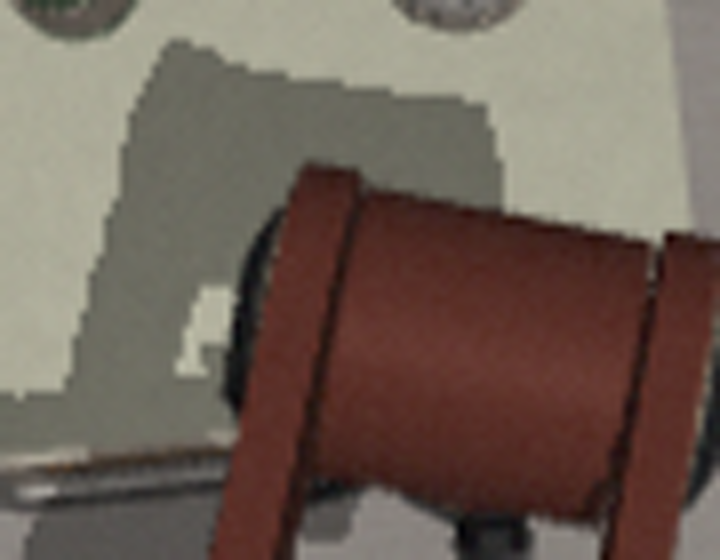

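```bash
python3 - <<'E'
from h import *
d=np.load('side11.npz');P=d['P'];m=Rt().as_matrix();o=state()['tool_pos'];q=(P-o)@m
K=d['K'];T=d['T']
for v in range(200,226,4):
    print(v,[(u,tuple((q[v,u]*1000).round(0).astype(int)),int(d['frame'][v,u].sum())) for u in range(277,286)])
# edge ray intersect card plane tool x=0
for (u,v) in((281.7,199.3),(282.2,206),(282.3,212)):
    r=T[:3,:3]@np.array([(u-K[0,2])/K[0,0],(v-K[1,2])/K[1,1],1]);a=m.T@(T[:3,3]-o);b=m.T@r
    t=(-.001-a[0])/b[0];print((a+b*t).round(4))
E
```

```text
200 [(277, (np.int64(56), np.int64(0), np.int64(36)), 444), (278, (np.int64(50), np.int64(-4), np.int64(29)), 538), (279, (np.int64(3), np.int64(-76), np.int64(-64)), 544), (280, (np.int64(1), np.int64(-74), np.int64(-64)), 388), (281, (np.int64(1), np.int64(-68), np.int64(-57)), 352), (282, (np.int64(12), np.int64(-45), np.int64(-30)), 58), (283, (np.int64(10), np.int64(-44), np.int64(-30)), 50), (284, (np.int64(9), np.int64(-39), np.int64(-26)), 105), (285, (np.int64(4), np.int64(-42), np.int64(-31)), 243)]
204 [(277, (np.int64(2), np.int64(-88), np.int64(-61)), 299), (278, (np.int64(2), np.int64(-83), np.int64(-56)), 304), (279, (np.int64(1), np.int64(-79), np.int64(-53)), 306), (280, (np.int64(1), np.int64(-75), np.int64(-48)), 307), (281, (np.int64(3), np.int64(-66), np.int64(-39)), 275), (282, (np.int64(12), np.int64(-46), np.int64(-14)), 47), (283, (np.int64(12), np.int64(-41), np.int64(-10)), 66), (284, (np.int64(8), np.int64(-42), np.int64(-13)), 87), (285, (np.int64(6), np.int64(-39), np.int64(-11)), 147)]
208 [(277, (np.int64(0), np.int64(-91), np.int64(-49)), 210), (278, 
[... 1889 characters left out ...]
 (np.int64(-18), np.int64(-87), np.int64(-6)), 98), (285, (np.int64(-22), np.int64(-87), np.int64(-9)), 27)]
224 [(277, (np.int64(0), np.int64(-94), np.int64(14)), 254), (278, (np.int64(1), np.int64(-87), np.int64(22)), 304), (279, (np.int64(1), np.int64(-82), np.int64(27)), 311), (280, (np.int64(0), np.int64(-78), np.int64(31)), 363), (281, (np.int64(-1), np.int64(-75), np.int64(33)), 362), (282, (np.int64(-4), np.int64(-74), np.int64(33)), 281), (283, (np.int64(-3), np.int64(-67), np.int64(40)), 233), (284, (np.int64(-2), np.int64(-61), np.int64(47)), 195), (285, (np.int64(-5), np.int64(-59), np.int64(48)), 195)]
[-0.001  -0.068  -0.0613]
[-0.001  -0.0661 -0.033 ]
[-0.001  -0.0663 -0.0086]
```

Emit:
{"fn": "carry_out", "kwargs": {"moves": [[[0,0,0,0.04,-0.04,0,-1],[0,0,0,0,-0.04,0.02,-1],[0,0,0,0,0,0,-1],[0,0,0,0,0,0,-1],[0,0,0,0,0,0,-1],[0,0,0,0,0,0,-1]]]}}

```text
time: 15.78
tool_pos: [0.5489, -0.0326, 0.1231]
tool_rot: [-0.0, 0.999, 0.046, -0.0]
contact_force: [0.1, -0.4, -0.6]
gripper_width: 0.292
```

```bash
python3 - <<'E'
from h import *
need((.5479,-.0357,.123),5.2)
f,P=grab("side","side12",(230,130,350,230),6)
f,P=grab("top","top12",None,1.4)
a=np.load('top4.npz')['P'];b=P
# drawer/card still: post top & card fit
for n,Q in(('before',a),('after',b)):
    k=(Q[...,2]>.1)&(Q[...,2]<.2)&(Q[...,1]>.09)&(Q[...,1]<.15)&(Q[...,0]>.5)&(Q[...,0]<.57);print(n,Q[k].mean(0).round(4),k.sum())
E
```

```text
t 15.78 pos [ 0.5489 -0.0326  0.1231] head 5.26 grip 0.292 F [ 0.1 -0.4 -0.6]
shift rows units (tool xyz) [-0.03  0.07  0.  ]
turn units [-0.    0.    0.01]
before [0.5337 0.1186 0.1656] 90
after [0.5336 0.1187 0.1646] 91
```

View pics/side12.png

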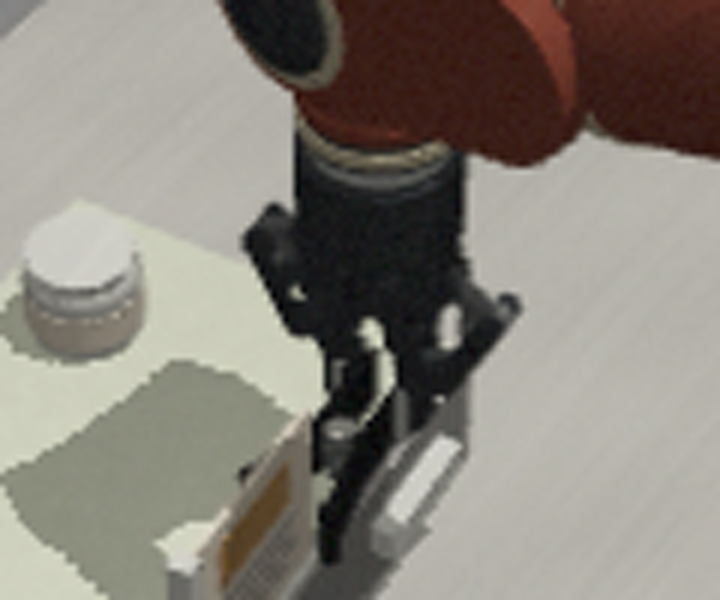

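View pics/top12.png

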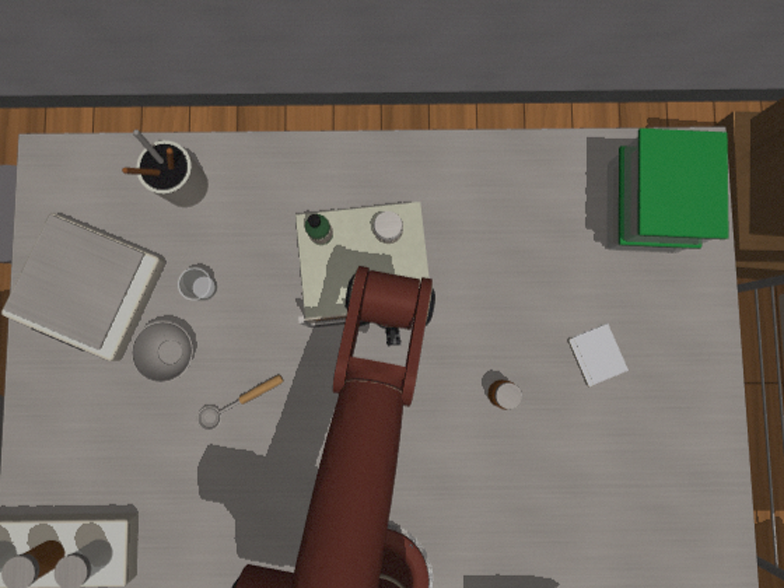

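The card edge now sits between the jaws, with space to both jaws and to the pivot. The bystanders stand where they were, the card's post hasn't moved and the contact force is about 0, so I'm handing it in.

```bash
python3 - <<'E'
from h import *
print(ticket.job_done())
s=state();print(s['time'],s['tool_pos'],s['gripper_width'],s['contact_force'])
E
```

```text
the job is handed in; nothing more can be done
None
the job is handed in; nothing more can be done
```

I pushed the drawer home and carried the clip, squeezed wide open, to the card. I then handed in at about 16 s, still holding it there; no verdict is reported.

**Drawer:** It resisted with about 7 N at the catch, then went free. Pressed again, it stopped at about 9 N. The later pictures show the front flush, and the card's post was within about 0.1 mm of its home position at the end.

**Clip at the card:** By measurement before the last 3 mm move, plus that move, the card's edge is about 23 mm inside the jaw tips. It is about 18 mm short of the pivot and at least 8 mm clear of each jaw.

**Height and grip:** The clip's centre is at about 139 mm by camera, against 138 mm wanted. Wrist force was about 0 N, so nothing is touching. The grip reads about 25 mm, against 27 mm given for the fully squeezed clip.

**Checks that disagreed:**
- **Clip height:** The tool height while the clip lay on the bench gave its centre about 4 to 6 mm lower than the cameras did. I set the height close to the camera reading.
- **Card edge:** Its measured position varied by a few mm between the two views.
- **Top view:** In the final pose the arm hides the jaws from above, so the last fit was checked only in the side view and its depth.

The bystanders look unmoved in the last pictures. I could not read the state after the hand-in.

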